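# Close the chip reader: tongue its cover into the groove, lay it flat, turn the catch

## Robot

A 6-joint arm with a two-finger parallel gripper is mounted at the origin on a cart in front of the work surface, level with it; the furniture and walls round the work are solid. World frame = base frame: x ahead of the robot, y to its left, z up, the work surface at z = 0. Lengths are in mm, angles in degrees, forces in N, time in s.
With the tool pointing down it reaches from about 325 to 775 mm from the base axis. Payload 5.5 kg.
Tool frame: the origin (TCP) lies at the very end of the fingers, on their centre line; the grasp point (between the pads) lies 19 mm behind it; z points along the fingers, y is the direction in which the jaws open and shut (so a half turn about z gives the same grasp; the last joint's range is limited). The gripper opens to 88 mm and grips with 3 to 60 N. Pads are 20 mm wide; open, the fingers measure 115 mm over their backs; the gripper's body (75 mm by 178 mm) begins 61 mm behind the grasp point.
Start: joints at [73.814, 5.22, 70.514, -0, 104.267, -3.249], TCP at [134.335, 584.782, 222.631] pointing down, gripper open.
Joint ranges: [-164.24, 164.24], [-49.07, 125.15], [9.68, 141.18], [-86.29, 266.29], [3.28, 154.24], [-151.56, 151.56]. Speed limits (degrees/s): [147.25, 147.25, 172.46, 180, 180, 180].

## Interface

Orientations are given as [roll, pitch, yaw] about the fixed x, y, z axes, in that order (R = Rz(yaw) Ry(pitch) Rx(roll)).
In Python, from bench import observe, cams, robot gives the robot as it stands.
- The arm moves only by the tool apply_moves, never from a script. Its argument "targets" is a list of rows, each a list of 3 entries, a list of its own where there are three numbers: the shift along the tool's x, y, z scaled (see below), then the turn about the tool's z scaled (see below), then the gripper's target within -1 to 1 (fully open at 1, half-way at 0, shut at -1). In form: [[[tx, ty, tz], roll, jaw], ...]. A call has 1 to 12 rows; each row shifts and turns the commanded pose from where the row before left it, along the tool's axes as they then stand; what a row does not reach is not made up. The controller multiplies each number of a shift by 0.12 m and each number of a turn by pi/2 rad. A row lasts 1/8 s, in which the tool goes at most 62.5 mm and 10.7 degrees, less where a joint would pass 70% of its speed; a pose out of reach is approached as far as the arm can. A call with a number of a shift or a turn outside -1 to 1 is refused whole. A call with a gripper value outside its range is refused whole. The fingers move at their own pace and stop on an object; the grip force is fixed at half the most. Time passes only in rows, so rows that do not move let the fingers close. It gives the time, the measured TCP pose, the force and the opening at its end, in the units of the state.
- observe(): the state, without advancing time (a new reading comes with each control period).
- cams.capture(name): name is "side" or "top" or "wrist"; returns a dict with "img" (420x560x3 uint8, red, green, blue), "z_map" (420x560 float32, mm along the optical axis (not along the pixel's ray), 0 where there is no reading), "fovy" (degrees; the focal length in pixels is half the picture's height over the tangent of half this angle, whatever the lens; pixels are square), "cx", "cy" (the principal point, pixels), "R" (3x3) and "t" (3): a world point X has camera coordinates R X + t. Camera axes: x right, y down, z forward; pixel columns grow to the right and rows downward; lengths in mm; the calibration is good to about 2 mm. A picture is of the moment at which its call begins.
- robot.finish_job(): hands the job in, once; it reports no verdict.
The state is a dict: "clock": time; "joint_positions": joint angles; "joint_velocities": joint speeds; "joint_efforts": joint torques, N m; "ee_pos": TCP position; "tool_rot": TCP orientation; "contact_force": force on the tool from outside, world axes, zero at the start; "torque": the same for the moment, N m; "gripper_width": opening from 0.0 (shut) to 1.0 (fully open).
Only numpy, scipy, OpenCV 4.12 (cv2) and the standard library are available. Lean on these libraries where they do the work, as an engineer would, in place of code of your own. Each camera call takes 0.05 s, during which the arm holds its last target.

## Task

Close the white chip reader with its loose blue cover: hold the cover at an angle, slip its metal tongue under the reader's fixed grey lip into the groove, then lower the cover until it lies fully flat inside the rim. Then swing the catch by its red pin all the way round over the cover's front edge, let go, and do not disturb the beaker or the petri dishes.

Things in the scene. Friction and masses are not known exactly. Their poses are not given: they have to be found in the camera images.
- reader: White open box fixed on the worktop, 193 (x) x 150 (y) x 38 mm high. Origin: centre of its underside; x points to the groove end, away from the robot; z up. In its frame, mm: the well for the cover spans x -68.5 (front rail's inner face) to 80.5 (back wall), y -59 to 59, with ledges at z 20 that the cover rests on. Side walls' top z 30, front rail's top z 26.
- groove (a point): Middle of the groove's mouth, reader x 68.5, z 25 mm; axes as the reader's. The groove is 10 mm high (z 20 to 30), 12 mm deep in +x, as wide as the well, under a fixed grey lip whose edge is at x 68.5 and top at z 38. From front rail to lip edge is 137 mm, less than the cover's 144, so the cover goes in only angled, tongue first.
- cover_bar (a point): Middle of the black finger bar (44 x 12 x 36 mm high, pinch across the 12) on the loose blue cover, 0.11 to 0.22 kg, flat on the worktop at the start. Axes: x to the tongue, z up. It is 28 mm above the cover's underside. The panel, 130 (x) x 110 (y) x 10 mm, is centred under it; the tongue sticks out 14 mm more at +x, full width, 6 mm thick, underside flush.
- cover_tongue (a point): Middle of the tip of the cover's aluminium tongue, 79 mm ahead (+x) of the finger bar, half-way up the tongue (3 mm above the cover's underside). Axes as the cover's.
- cover_front (a point): Middle of the cover's front edge, opposite the tongue, 65 mm behind the finger bar, half-way up the panel (5 mm above the underside). Axes as the cover's.
- catch (a joint): Angle (rad) of the steel catch on the reader's front rail, about an upright pivot at reader x -86.5, y 0 mm. 0: along the rail, pin to reader -y; grows anticlockwise from above; stop at 1.57: points to reader +x, over the cover. Below 0 (to -0.6) it points away from the well. Stays where left (friction 0.02 N m). Its 14 mm wide bar clears a flat cover by 2 mm.
- catch_pin (a point): Middle of the upright red pin of the catch, 10 mm in diameter, from 38 to 68 mm above the worktop; its axis is 32 mm from the pivot. Pinch or push it. Axes turn with the catch.
- beaker_mid (a point): Middle of a small glass beaker, 57 x 52 x 60 mm, standing behind; leave it alone.
- petri_mid (a point): Middle of two stacked petri dishes, 62 mm across and 30 mm high, standing behind, to the left; leave them alone.
Mind the look-alikes: they are no part of the job. There is more than one size of the part that bears cover_bar; the job needs the larger.

How it is judged (in metres and radians):
On the way, in this order (a step that is already met when the one before it is completed fails the run):
1. the cover lies flat in the well with its tongue in the groove, the catch still open (x of cover_tongue in the frame of reader between 0.0735 and 0.083 m and y of cover_tongue in the frame of reader between -0.012 and 0.012 m and z of cover_tongue in the frame of reader between 0.018 and 0.0265 m and z of cover_front in the frame of reader between 0.018 and 0.028 m and angle between the z axis of cover_bar and the z axis of reader, either way round below 0.035 rad and value of joint catch below 1 rad), for 0.2 s.
2. the catch is over the cover's front edge (value of joint catch above 1.4 rad), for 0.2 s.
At the end, for the whole second after the job is handed in: The cover lies flat in the reader's well (within 2 degrees, front edge within 3 mm of its ledge), its tongue at least 5 mm under the lip, and the catch stands over its front edge (joint above 1.4 rad) (x of cover_tongue in the frame of reader between 0.0735 and 0.083 m and y of cover_tongue in the frame of reader between -0.012 and 0.012 m and z of cover_tongue in the frame of reader between 0.018 and 0.0265 m and z of cover_front in the frame of reader between 0.018 and 0.028 m and angle between the z axis of cover_bar and the z axis of reader, either way round below 0.035 rad and value of joint catch above 1.4 rad); the robot touches nothing.
It fails at once if the beaker was shifted by more than 30 mm (distance of beaker_mid from where it was at the start of the episode above 0.03 m).
It fails at once if the petri dishes were shifted by more than 30 mm (distance of petri_mid from where it was at the start of the episode above 0.03 m).
It also fails if it takes over 51 s, if anything falls off the work surface, if the arm or the gripper's body presses on something with over 40 N, if the wrist force passes 120 N, or if a joint passes its speed limit or range.

## Working session

There is one attempt and no reset: what is moved stays moved. The work goes in short steps, Python scripts to look and compute and a tool call to move; the robot and the scene stay as the last step left them, time stands still between calls to the robot, and variables do not carry over. Pictures are saved under pics/ and viewed, and the job is handed in when it is done.

Besides the shell and the picture viewer there is one more tool, called after "Request:" as a command line: name --argument value ..., lists and objects as JSON in quotes. apply_moves: Moves the arm, as the interface text tells. Its arguments: {"type":"object","properties":{"targets":{"type":"array","items":{"type":"array"}}},"required":["targets"]}

```bash
mkdir -p pics; ls
cat > h.py <<'E'
import numpy as np, cv2
from bench import observe, cams, robot
def snap(n,f):
    c=cams.capture(n); cv2.imwrite('pics/'+f+'.png',c['img'][:,:,::-1]); np.savez('pics/'+f+'.npz',**c); return c
def foc(c): return c['img'].shape[0]/2/np.tan(np.radians(float(c['fovy']))/2)
def load(f): return dict(np.load('pics/'+f+'.npz'))
def ray(c,u,v):
    f=foc(c); d=np.array([(u-c['cx'])/f,(v-c['cy'])/f,1.]); return -c['R'].T@c['t'], c['R'].T@d
def onplane(c,u,v,z):
    o,d=ray(c,u,v); return o+d*(z-o[2])/d[2]
def cloud(c):
    f=foc(c); v,u=np.mgrid[0:c['img'].shape[0],0:c['img'].shape[1]]; z=c['z_map'].astype(float)
    P=np.stack([(u-c['cx'])/f*z,(v-c['cy'])/f*z,z],-1)-c['t']
    return P@c['R']
def pix(c,X):
    p=c['R']@np.array(X,float)+c['t']; f=foc(c); return p[:2]/p[2]*f+[float(c['cx']),float(c['cy'])]
E
python3 - <<'E'
from h import *
print(observe())
for n in ['side','top','wrist']:
    c=snap(n,n+'0'); print(n,c['fovy'],c['cx'],c['cy'],-c['R'].T@c['t'],c['R'][2])
E
```

```text
pics
{'clock': 0.0, 'joint_positions': array([ 7.38137063e+01,  5.26169691e+00,  7.05821138e+01, -1.06058882e-03,
        1.04266023e+02, -3.24846763e+00]), 'joint_velocities': array([-0.03485317, -0.00366471, -0.05597922, -0.08263383,  0.06122189,
        0.05592415]), 'joint_efforts': array([-3.01904474e-04, -4.46444392e+01, -4.06449401e+01,  6.98888605e-02,
        2.89326935e-02, -1.28339243e-04]), 'ee_pos': array([134.25875191, 584.48025985, 221.51931917]), 'tool_rot': array([-1.79890285e+02, -5.19710559e-03,  1.67061909e+02]), 'contact_force': array([-0.32081599, -1.22509234, -0.91956602]), 'torque': array([-0.03906256,  0.03301933, -0.02569388]), 'gripper_width': 0.9981728010209241}
side 55.184807123596684 273.74886794656373 209.4404279402067 [614.9078477  587.85105793 666.39778434] [ 0.01792515 -0.73304358 -0.67994543]
top 47.184741297220334 279.7244086991768 218.82863855564787 [ 463.22230588 -100.61837867 1256.16802593] [ 0.14019717 -0.00246486 -0.99012054]
wrist 70.54979000084832 279.0040259436881 210.55597577999328 [ 56.78391636 602.57004982 384.21299896] [ 0.28333983 -0.06613393 -0.95673656]
```

View pics/side0.png

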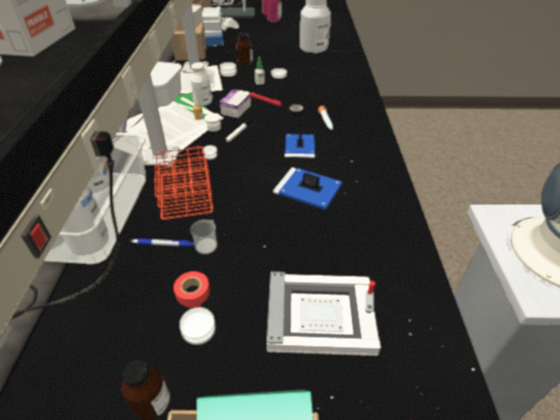

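View pics/top0.png

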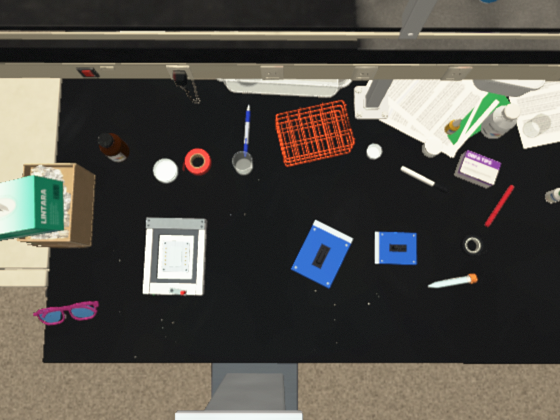

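View pics/wrist0.png

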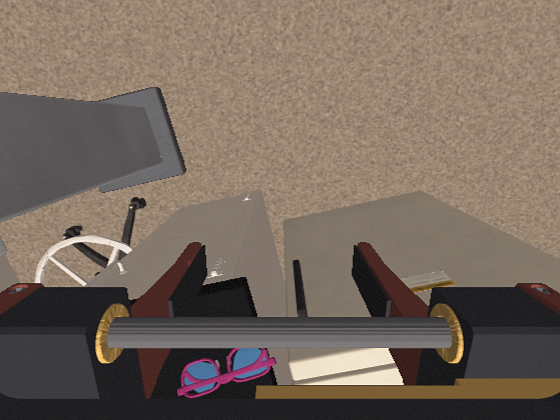

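Top view: reader at about (175,257), with its grey lip at the top edge and the red pin at (180,291). The large blue cover is at (322,255) with its silver tongue toward upper right, and the small look-alike is at (397,248). The beaker is at (243,162) and the petri dishes at (165,170). Next I'll measure.

```bash
python3 - <<'E'
from h import *
t=load('top0'); s=load('side0')
for nm,c in (('top',t),('side',s)):
    P=cloud(c); hsv=cv2.cvtColor(c['img'],cv2.COLOR_RGB2HSV)
    print(nm, 'zvalid',(c['z_map']>0).mean())
    m=cv2.inRange(hsv,(105,120,60),(125,255,255))
    cs,_=cv2.findContours(m,cv2.RETR_EXTERNAL,cv2.CHAIN_APPROX_NONE)
    for k in cs:
        if cv2.contourArea(k)<250: continue
        mm=np.zeros_like(m); cv2.drawContours(mm,[k],-1,255,-1)
        Q=P[(mm>0)&(m>0)]
        # project contour onto plane z=10
        W=np.array([onplane(c,u,v,10)[:2] for u,v in k[:,0]],np.float32)
        print('blue',cv2.contourArea(k),np.mean(k[:,0],0),'rect',cv2.minAreaRect(W),'zmed',np.median(Q[:,2]))
        B=(mm>0)&(m==0); Q2=P[B]; print('  bar med z',np.percentile(Q2[:,2],[5,50,80,95]), 'c',np.median(Q2[Q2[:,2]>35][:,:2],0) if (Q2[:,2]>35).any() else None)
    r=cv2.inRange(hsv,(0,150,120),(6,255,255))|cv2.inRange(hsv,(172,150,120),(180,255,255))
    n,l,st,ce=cv2.connectedComponentsWithStats(r)
    for i in range(1,n):
        if st[i,4]>8: 
            q=np.median(P[l==i],0)
            print('red',ce[i].round(1),st[i,4],q.round(1))
    # white / grey heights near reader
E
python3 - <<'E'
from h import *
ims=[]
t=load('top0'); im=cv2.resize(t['img'][200:310,130:210],None,fx=5,fy=5,interpolation=cv2.INTER_CUBIC)
im2=cv2.resize(t['img'][210:300,280:360],None,fx=5,fy=5,interpolation=cv2.INTER_CUBIC)
o=np.zeros((550,800,3),np.uint8); o[:550,:400]=im; o[:450,400:]=im2
cv2.imwrite('pics/z_top.png',o[:,:,::-1])
s=load('side0'); im=cv2.resize(s['img'][260:365,255:390],None,fx=5,fy=5,interpolation=cv2.INTER_CUBIC)
cv2.imwrite('pics/z_side.png',im[:,:,::-1])
E
```

```text
top zvalid 0.9959608843537415
blue 1172.5 [397.8       247.6962963] rect ((565.5831298828125, -410.6615295410156), (97.22755432128906, 85.92547607421875), 89.91572570800781) zmed 7.699673195645698
  bar med z [ 5.61389666 14.86601042 34.20680488 36.89168602] c [ 567.0944819  -406.11686145]
blue 2138.0 [320.40853659 256.52439024] rect ((541.6284790039062, -209.3081512451172), (113.8011245727539, 129.94728088378906), 63.35348892211914) zmed 10.363497883641596
  bar med z [ 8.70944271 14.17374356 45.63852857 49.29630468] c [ 543.08069959 -207.81955595]
red [85.8 70.9] 20 [887.  283.3 350.2]
red [353.6 139.6] 9 [ 849.3 -302.7    6.3]
red [197.2 161. ] 343 [789.9 113.2  24.8]
red [499.2 205.1] 235 [ 678.  -679.8   11.6]
red [182.3 292.5] 12 [449.  134.8  66.3]
side zvalid 0.9960246598639456
blue 1519.0 [309.5        187.38461538] rect ((540.2022705078125, -205.5731201171875), (126.65277862548828, 133.34317016601562), 63.63307189941406) zmed 10.305890546305054
  bar med z [10.57282437 26.31748481 41.54187763 46.50293822] c [ 541.10791352 -202.80278375]
blue 492.5 [299.016 142.576] rect ((562.9871826171875, -410.4320068359375), (90.55615234375, 100.34601593017578), 0.1332751214504242) zmed 7.906413108558328Traceback (most recent call last):
  File "<stdin>", line 15, in <module>
    return _quantile_unchecked(
        a, q, axis, out, overwrite_input, method, keepdims, weights)
    return _ureduce(a,
                    func=_quantile_ureduce_func,
    ...<5 lines>...
                    overwrite_input=overwrite_input,
                    method=method)
    r = func(a, **kwargs)
    result = _quantile(arr,
                       quantiles=q,
    ...<2 lines>...
                       out=out,
                       weights=wgt)
    slices_having_nans = np.isnan(arr[-1, ...])
                                  ~~~^^^^^^^^^
IndexError: index -1 is out of bounds for axis 0 with size 0
```

View pics/z_top.png

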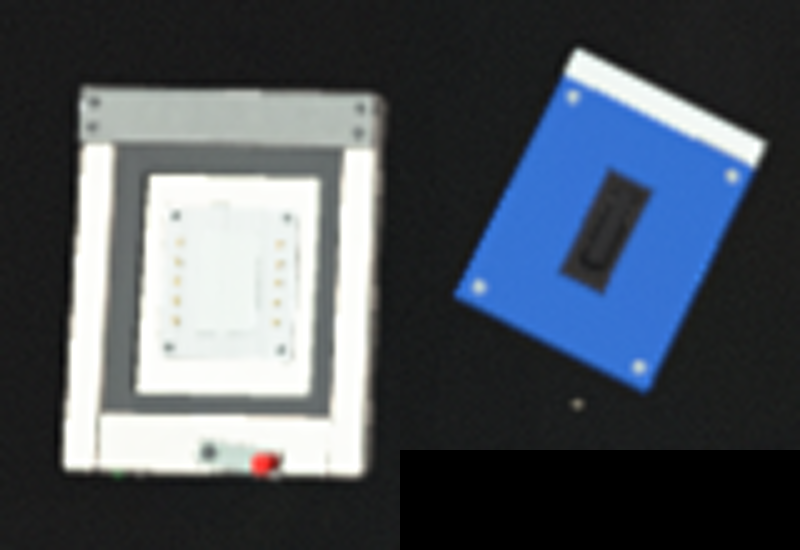

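View pics/z_side.png

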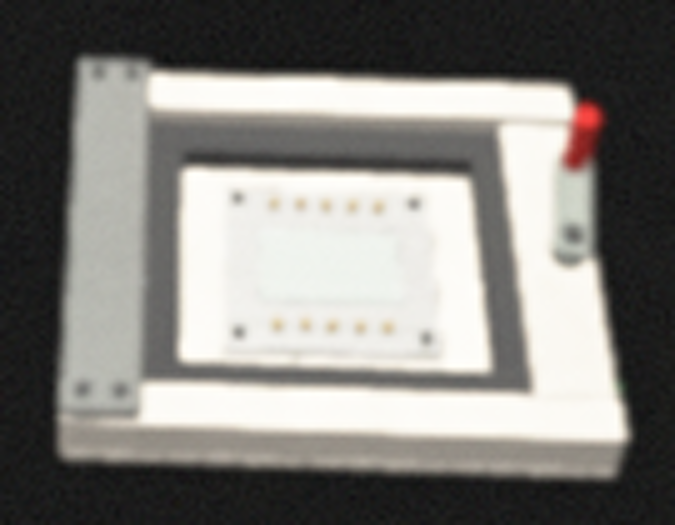

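Run:
```python
from h import *
for n in ['top','side']:
    c=load(n+'0'); P=cloud(c)
    roi=(P[...,0]>380)&(P[...,0]<640)&(P[...,1]>30)&(P[...,1]<250)
    m=roi&(P[...,2]>18)&(P[...,2]<75)
    m=m.astype(np.uint8)
    k,l,st,ce=cv2.connectedComponentsWithStats(m); i=1+np.argmax(st[1:,4]); m=(l==i)
    Q=P[m]; print(n,'n',len(Q),'footprint',cv2.minAreaRect(Q[:,:2].astype(np.float32)), 'z hist',np.percentile(Q[:,2],[5,25,50,75,95]).round(1))
    L=Q[(Q[:,2]>35)&(Q[:,2]<41)&(Q[:,0]>540)]; print(' lip',cv2.minAreaRect(L[:,:2].astype(np.float32)),np.median(L[:,2]))
    # dark ledge by colour
    g=c['img'].astype(int); 
    for nm,(x,y) in dict(beaker=(243,162),petri=(165,170)).items():
        if n=='top': print(nm,P[y,x].round(0))
# hand picked corners in top: lip corners in zoom (/5+130, /5+200)
c=load('top0')
def z(u,v,h): return onplane(c,u/5+130-.4,v/5+200-.4,h).round(1)
print('lip back corners',z(82,86,38),z(382,94,38),'lip front',z(80,140,38),z(378,148,38))
print('well front',z(101,414,20),z(331,415,20),'rail front corners',z(63,470,26),z(366,474,30))
print('pivot',z(208,452,38),'pin top',z(263,464,68))
```

```text
top n 2876 footprint ((541.346435546875, 166.0421142578125), (151.5710906982422, 195.22203063964844), 89.1044921875) z hist [19.  22.8 28.5 34.5 40.4]
 lip ((597.1482543945312, 162.871826171875), (89.70780944824219, 148.97991943359375), 2.0488736629486084) 37.961520286811066
beaker [795.  -5.   1.]
petri [765. 196.  29.]
side n 5333 footprint ((538.3536376953125, 167.11019897460938), (152.64024353027344, 194.9708251953125), 88.86174774169922) z hist [19.4 21.5 28.5 32.7 39.3]
 lip ((621.8626098632812, 165.12413024902344), (151.97763061523438, 27.90314292907715), 88.94593811035156) 38.199563571698185
lip back corners [639.9 238.4  38. ] [636.2  84.9  38. ] lip front [612.  238.3  38. ] [608.4  86.3  38. ]
well front [473.7 226.7  20. ] [473.5 109.6  20. ] rail front corners [445.5 243.2  26. ] [444.   89.5  30. ]
pivot [454.8 167.7  38. ] pin top [449.3 134.   68. ]
```

```bash
cat > plan.py <<'E'
import numpy as np, json
def rows(start, psi, wps, step=58, turn=9.5, jaw=1):
    """start xyz, psi deg, wps list of (x,y,z,psi)"""
    p=np.array(start,float); out=[]
    for x,y,z,ps in wps:
        g=np.array([x,y,z],float)
        n=int(max(1,np.ceil(np.linalg.norm(g-p)/step),np.ceil(abs(ps-psi)/turn)))
        for i in range(n):
            k=n-i; d=(g-p)/k; dps=(ps-psi)/k; a=np.radians(psi)
            t=[d[0]*np.cos(a)+d[1]*np.sin(a), d[0]*np.sin(a)-d[1]*np.cos(a), -d[2]]
            t=np.round(np.array(t)/120,3); r=round(-dps/90,3)
            out.append([[float(v)+0 for v in t],r+0,jaw])
            t=t*120; p=p+[t[0]*np.cos(a)+t[1]*np.sin(a),t[0]*np.sin(a)-t[1]*np.cos(a),-t[2]]; psi-=r*90
    for i in range(0,len(out),12): print(json.dumps(out[i:i+12]))
    print('end',p.round(2),round(psi,2),len(out))
E
python3 - <<'E'
from plan import *
rows([134.3,584.8,222.6],167.06,[(330,450,222.6,173),(480,166,222.6,179)])
E
```

```text
[[[-0.368, -0.146, 0.0], -0.013, 1], [[-0.365, -0.153, 0.0], -0.013, 1], [[-0.362, -0.161, 0.0], -0.013, 1], [[-0.359, -0.168, 0.0], -0.014, 1], [[-0.355, -0.176, 0.0], -0.013, 1], [[-0.255, -0.366, 0.0], -0.011, 1], [[-0.248, -0.371, 0.0], -0.011, 1], [[-0.242, -0.375, 0.0], -0.011, 1], [[-0.236, -0.379, 0.0], -0.011, 1], [[-0.229, -0.383, 0.0], -0.011, 1], [[-0.222, -0.386, 0.0], -0.012, 1]]
end [480.02 166.01 222.6 ] 179.03 11
```

Request:
apply_moves --targets '[[[-0.368,-0.146,0.0],-0.013,1],[[-0.365,-0.153,0.0],-0.013,1],[[-0.362,-0.161,0.0],-0.013,1],[[-0.359,-0.168,0.0],-0.014,1],[[-0.355,-0.176,0.0],-0.013,1],[[-0.255,-0.366,0.0],-0.011,1],[[-0.248,-0.371,0.0],-0.011,1],[[-0.242,-0.375,0.0],-0.011,1],[[-0.236,-0.379,0.0],-0.011,1],[[-0.229,-0.383,0.0],-0.011,1],[[-0.222,-0.386,0.0],-0.012,1],[[0,0,0],0,1]]'

```text
clock: 1.65
ee_pos: [481.1, 163.0, 222.0]
tool_rot: [-179.9, -0.0, 178.7]
contact_force: [-0.4, 1.2, 0.3]
gripper_width: 0.998
```

Run:
```python
from h import *
c=snap('wrist','w1'); o=observe(); print(o['clock'],o['ee_pos'],o['tool_rot'],o['joint_positions'])
```

```text
1.7 [480.38497009 164.79884798 222.19365196] [ 1.79998597e+02 -5.44829911e-02  1.78838771e+02] [ 1.50847554e+01 -8.94210928e+00  8.44175275e+01  1.71413164e-02
  1.04576496e+02 -7.37497085e+01]
```

View pics/w1.png

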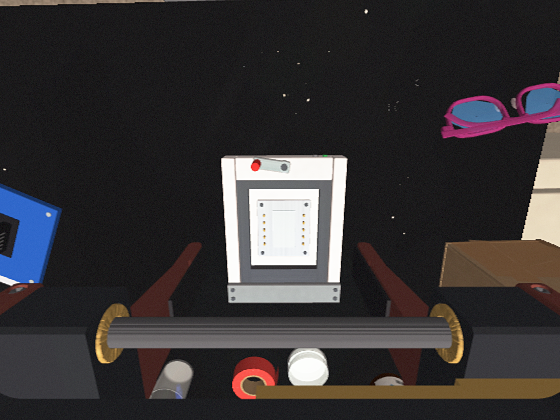

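The wrist view shows the whole reader: lip corners near (228,284) and (340,302), the pin top at (256,166), the pivot at (285,167), and the cover at the left.

Run:
```python
from h import *
c=load('w1'); im=cv2.resize(c['img'][145:310,210:360],None,fx=5,fy=5,interpolation=cv2.INTER_CUBIC)
cv2.imwrite('pics/z_w1a.png',im[:600,:,::-1][:, :750]); cv2.imwrite('pics/z_w1b.png',im[400:,:,::-1])
```

```text
(no output)
```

View pics/z_w1a.png

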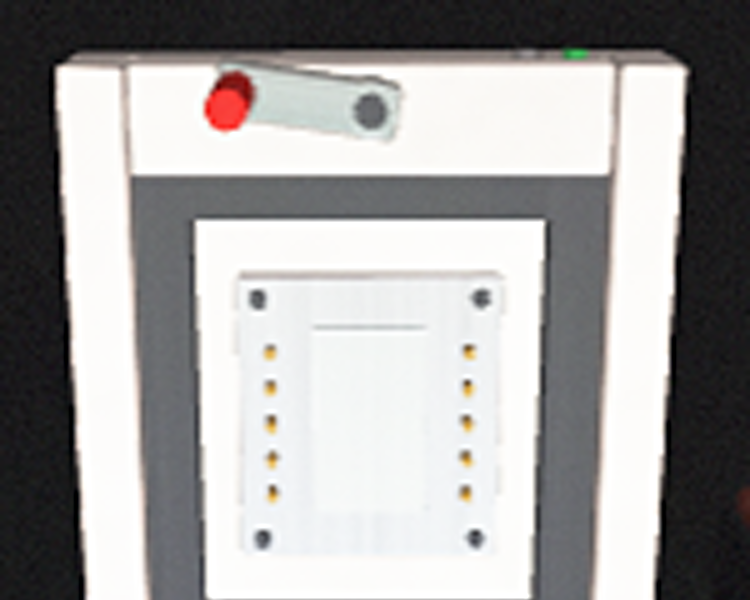

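View pics/z_w1b.png

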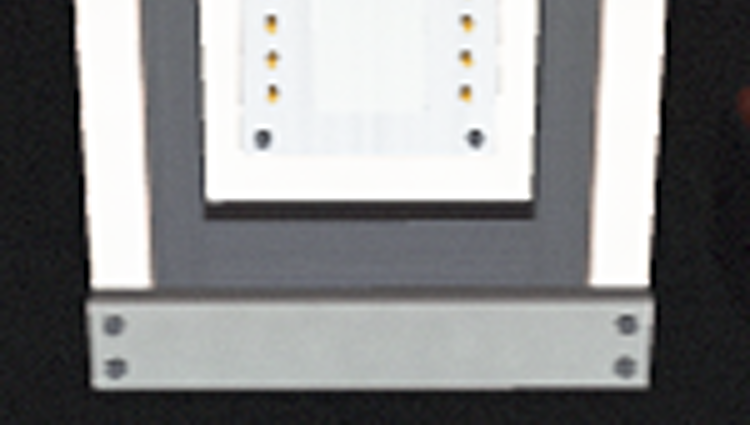

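Run:
```python
from h import *
c=load('w1'); t=load('top0')
def z(u,v,h): return onplane(c,u/5+210-.4,v/5+145-.4,h)
def tp(u,v,h): return onplane(t,u/5+130-.4,v/5+200-.4,h)
def tri(c1,u1,c2,u2):
    A=[];b=[]
    for cc,u in((c1,u1),(c2,u2)):
        o,d=ray(cc,*u); d/=np.linalg.norm(d); M=np.eye(3)-d[:,None]*d; A.append(M); b.append(M@o)
    return np.linalg.lstsq(np.vstack(A),np.hstack(b),rcond=None)[0]
# model points (reader frame) & wrist observations, with heights
pts=[((68.5,-75),(88,702,38)),((68.5,75),(654,698,38)),((96.5,-75),(95,788,38)),((96.5,75),(648,788,38)),
     ((-96.5,-75),(57,64,30)),((-96.5,75),(686,66,30)),((-68.5,-59),(132,177,20)),((-68.5,59),(608,176,20))]
M=np.array([p[0] for p in pts],float); W=np.array([z(*p[1])[:2] for p in pts])
ptt=[((96.5,75),(82,86,38)),((96.5,-75),(382,94,38)),((68.5,75),(80,140,38)),((68.5,-75),(378,148,38)),((-68.5,59),(101,414,20)),((-68.5,-59),(331,415,20)),((-96.5,75),(63,470,30)),((-96.5,-75),(366,474,30))]
for nm,PT,f in(('wrist',pts,z),('top',ptt,tp)):
    M=np.array([p[0] for p in PT],float); W=np.array([f(*p[1])[:2] for p in PT])
    m0=M.mean(0);w0=W.mean(0); H=(M-m0).T@(W-w0); a=np.arctan2(H[0,1]-H[1,0],H[0,0]+H[1,1]); R=np.array([[np.cos(a),-np.sin(a)],[np.sin(a),np.cos(a)]])
    print(nm,'yaw',np.degrees(a),'origin',w0-R@m0); print((W-(M@R.T+(w0-R@m0))).round(1).tolist())
g=lambda u,v:(u/5+210-.4,v/5+145-.4); gt=lambda u,v:(u/5+130-.4,v/5+200-.4)
print('pivot',z(370,111,38),'pin top',z(227,108,68))
print('tri pin',tri(c,g(227,108),t,gt(263,464)),'tri pivot',tri(c,g(370,111),t,gt(208,452)),'tri lip fr',tri(c,g(654,698),t,gt(80,140)),tri(c,g(88,702),t,gt(378,148)),'well',tri(c,g(608,176),t,gt(101,414)))
```

```text
wrist yaw -1.096903940385329 origin [540.39654782 167.69383272]
[[0.7, 0.2], [-0.1, -0.3], [-1.1, 0.7], [-0.7, -0.3], [-0.5, 0.5], [0.4, -0.5], [0.6, -0.4], [0.7, 0.1]]
top yaw -1.3403326526558272 origin [541.67092953 164.49405945]
[[-0.0, 1.2], [-0.2, -2.3], [0.1, 0.4], [0.0, -1.6], [-0.9, 1.7], [1.7, 2.5], [-1.4, 0.4], [0.6, -2.3]]
pivot [453.58584356 168.91078925  38.        ] pin top [447.77285526 138.08109365  68.        ]
tri pin [449.42888849 136.80154614  54.68997126] tri pivot [454.68368181 169.05816465  31.30325343] tri lip fr [612.82333499 240.92808726  33.0707518 ] [610.37160733  88.85068194  31.81595607] well [473.96614953 227.91597473  17.66945591]
```

Run:
```python
from plan import *
rows([480.0,166,222.6],179.03,[(488,-180,180,153.4)])
```

```text
[[[-0.016, -0.412, 0.051], 0.041, 1], [[-0.043, -0.41, 0.051], 0.041, 1], [[-0.069, -0.406, 0.051], 0.041, 1], [[-0.095, -0.401, 0.05], 0.04, 1], [[-0.12, -0.394, 0.051], 0.041, 1], [[-0.146, -0.385, 0.05], 0.04, 1], [[-0.17, -0.375, 0.051], 0.041, 1]]
end [ 488.07 -179.97  180.  ] 153.38 7
```

Request:
apply_moves --targets '[[[-0.016,-0.412,0.051],0.041,1],[[-0.043,-0.41,0.051],0.041,1],[[-0.069,-0.406,0.051],0.041,1],[[-0.095,-0.401,0.05],0.04,1],[[-0.12,-0.394,0.051],0.041,1],[[-0.146,-0.385,0.05],0.04,1],[[-0.17,-0.375,0.051],0.041,1],[[0,0,0],0,1],[[0,0,0],0,1]]'

```text
clock: 2.82
ee_pos: [488.4, -178.5, 180.0]
tool_rot: [180.0, -0.0, 153.5]
contact_force: [0.7, 0.0, 0.2]
gripper_width: 1.001
```

Run:
```python
from h import *
c=snap('wrist','w2'); o=observe(); print(o['clock'],o['ee_pos'],o['tool_rot'])
P=cloud(c); hsv=cv2.cvtColor(c['img'],cv2.COLOR_RGB2HSV); m=cv2.inRange(hsv,(105,120,60),(125,255,255))
k=max(cv2.findContours(m,cv2.RETR_EXTERNAL,cv2.CHAIN_APPROX_NONE)[0],key=cv2.contourArea)
W=np.array([onplane(c,u,v,10)[:2] for u,v in k[:,0]],np.float32); print(cv2.minAreaRect(W))
print('panel z',np.median(P[m>0][:,2]))
mm=np.zeros_like(m); cv2.drawContours(mm,[k],-1,255,-1)
top=(mm>0)&(P[...,2]>42)&(P[...,2]<52); Q=P[top]; print('bar top',cv2.minAreaRect(Q[:,:2].astype(np.float32)),np.median(Q[:,2]))
```

```text
2.875 [ 488.58078444 -178.23410966  180.29748571] [1.79960307e+02 4.64736080e-03 1.53519969e+02]
((540.3434448242188, -207.46560668945312), (110.98958587646484, 129.84323120117188), 63.464744567871094)
panel z 8.93213062213444
bar top ((0.0, 0.0), (0.0, 0.0), 0.0) nan
  return _methods._mean(a, axis=axis, dtype=dtype,
  ret = ret.dtype.type(ret / rcount)
```

View pics/w2.png

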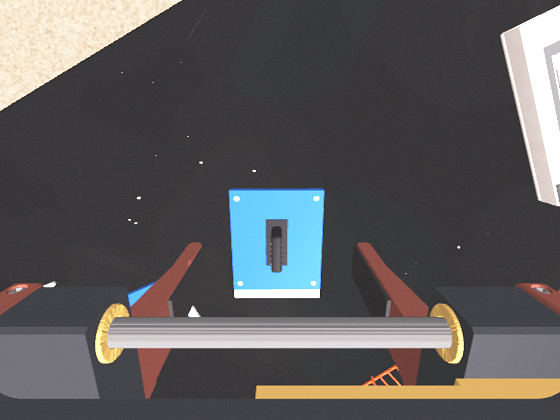

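Run:
```python
from h import *
c=load('w2'); P=cloud(c)
for u,v in [(277,228),(277,240),(277,255),(277,268),(270,250),(285,250)]: print(u,v,P[v,u].round(1))
im=cv2.resize(c['img'][180:305,220:335],None,fx=4.8,fy=4.8,interpolation=cv2.INTER_CUBIC); cv2.imwrite('pics/z_w2.png',im[:,:,::-1])
t=load('top0')
def tri(c1,u1,c2,u2):
    A=[];b=[]
    for cc,u in((c1,u1),(c2,u2)):
        o,d=ray(cc,*u); d/=np.linalg.norm(d); M=np.eye(3)-d[:,None]*d; A.append(M); b.append(M@o)
    return np.linalg.lstsq(np.vstack(A),np.hstack(b),rcond=None)[0]
```

```text
277 228 [ 522.2 -197.4   22.4]
277 240 [ 526.8 -199.6   45.7]
277 255 [ 542.4 -207.4   46.4]
277 268 [ 556.5 -214.5   46.3]
270 250 [ 546.8 -219.3   12.8]
285 250 [ 554.7 -202.9   13.5]
```

View pics/z_w2.png

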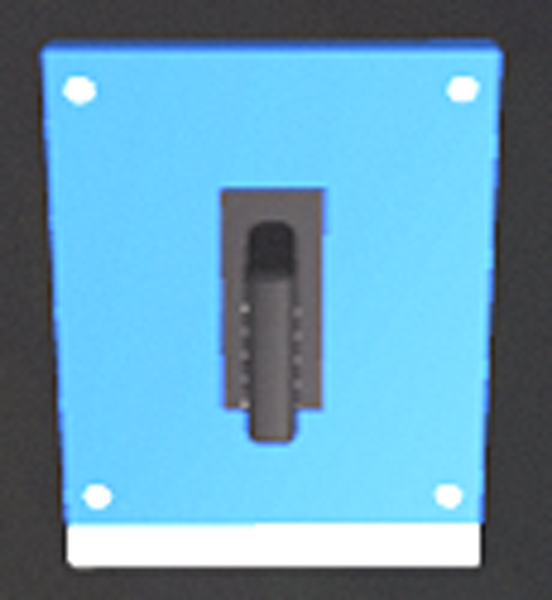

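Run:
```python
from plan import *
rows([488.07,-179.97,180],153.38,[(540.5,-207.4,70,153.4)],step=45)
```

```text
[[[-0.164, -0.003, 0.306], 0.0, 1], [[-0.165, -0.003, 0.305], 0.0, 1], [[-0.164, -0.003, 0.306], 0.0, 1]]
end [ 540.47 -207.44   69.96] 153.38 3
```

Request:
apply_moves --targets '[[[-0.164,-0.003,0.306],0.0,1],[[-0.165,-0.003,0.305],0.0,1],[[-0.164,-0.003,0.306],0.0,1],[[0,0,0],0,1],[[0,0,0],0,1],[[0,0,0],0,1]]'

```text
clock: 3.62
ee_pos: [541.4, -207.2, 72.7]
tool_rot: [180.0, 0.2, 153.4]
contact_force: [-0.1, -0.4, 0.5]
gripper_width: 1.0
```

Run:
```python
from h import *
c=snap('wrist','w3'); o=observe(); print(o['clock'],o['ee_pos'],o['tool_rot'])
s=snap('side','s3')
im=cv2.resize(s['img'][130:250,240:380],None,fx=4,fy=4,interpolation=cv2.INTER_CUBIC); cv2.imwrite('pics/z_s3.png',im[:,:,::-1])
```

```text
3.675 [ 541.32708486 -207.32124361   72.49464407] [179.98871367   0.20931325 153.41522096]
```

View pics/w3.png

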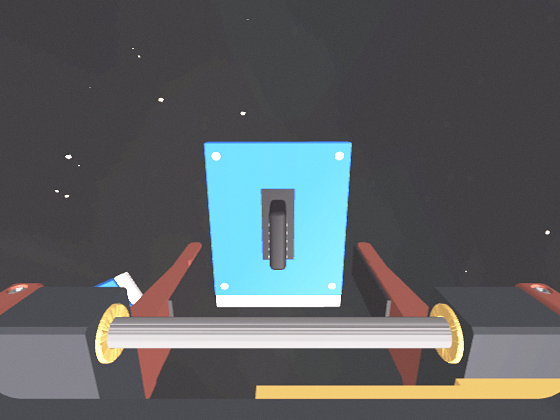

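View pics/z_s3.png

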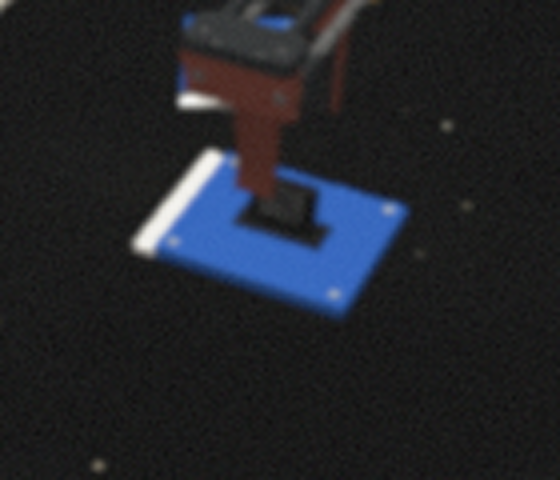

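Request:
apply_moves --targets '[[[0.005,0,0.25],0,1],[[0,0,0.2],0,1],[[0,0,0],0,1],[[0,0,0],0,1]]'

```text
clock: 4.22
ee_pos: [540.7, -207.5, 17.6]
tool_rot: [180.0, 0.1, 153.4]
contact_force: [0.8, 0.5, 0.2]
gripper_width: 1.0
```

Request:
apply_moves --targets '[[[0,0,0],0,-1],[[0,0,0],0,-1],[[0,0,0],0,-1],[[0,0,0],0,-1],[[0,0,0],0,-1],[[0,0,0],0,-1],[[0,0,0],0,-1],[[0,0,0],0,-1]]'

```text
clock: 5.22
ee_pos: [540.0, -207.2, 15.9]
tool_rot: [-180.0, -0.0, 153.4]
contact_force: [-0.1, 1.0, 0.3]
gripper_width: 0.133
```

Gripped: the width of 0.133 is 11.7 mm, which matches the 12 mm bar. Only z-turns are available, so I'll tilt the cover in the grip by pressing its front edge on the reader's -y side wall. Lift and go there.

Run:
```python
from plan import *
rows([540.0,-207.3,15.9],153.4,[(540,-207,100,153.4),(540,39,100,89.5)],step=45,jaw=-1)
```

```text
[[[0.001, 0.001, -0.35], 0.0, -1], [[0.0, 0.001, -0.351], 0.0, -1], [[0.131, 0.262, 0.0], 0.101, -1], [[0.171, 0.238, 0.0], 0.101, -1], [[0.206, 0.208, 0.0], 0.102, -1], [[0.237, 0.172, 0.0], 0.101, -1], [[0.261, 0.133, 0.0], 0.102, -1], [[0.279, 0.089, 0.0], 0.101, -1], [[0.29, 0.044, 0.0], 0.102, -1]]
end [539.96  39.05 100.02] 89.5 9
```

Request:
apply_moves --targets '[[[0.001,0.001,-0.35],0.0,-1],[[0.0,0.001,-0.351],0.0,-1],[[0.131,0.262,0.0],0.101,-1],[[0.171,0.238,0.0],0.101,-1],[[0.206,0.208,0.0],0.102,-1],[[0.237,0.172,0.0],0.101,-1],[[0.261,0.133,0.0],0.102,-1],[[0.279,0.089,0.0],0.101,-1],[[0.29,0.044,0.0],0.102,-1],[[0,0,0],0,-1],[[0,0,0],0,-1]]'

```text
clock: 6.6
ee_pos: [539.9, 38.8, 99.7]
tool_rot: [-180.0, 0.0, 89.6]
contact_force: [-0.2, -0.6, -1.5]
gripper_width: 0.135
```

Run:
```python
from h import *
o=observe(); print(o['clock'],o['ee_pos'],o['tool_rot'],o['contact_force'],o['joint_positions'])
s=snap('side','s4'); snap('top','t4')
```

```text
6.6 [539.86862375  38.78992263  99.71469601] [-1.79957976e+02  3.55074729e-02  8.96019061e+01] [-0.19879065 -0.58295929 -1.47717405] [ 5.30713969e-01 -3.18193293e+00  9.14695046e+01 -3.48379362e-02
  9.17550216e+01  9.27766892e-01]
```

View pics/s4.png

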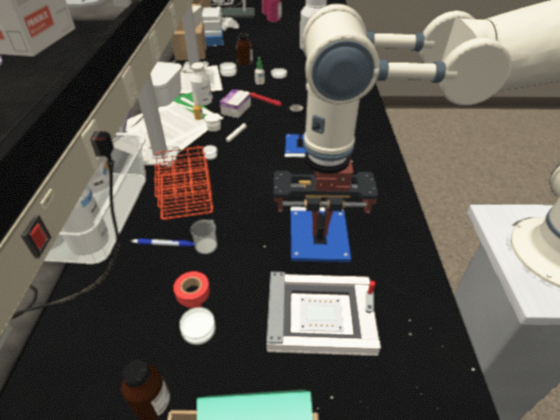

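View pics/t4.png

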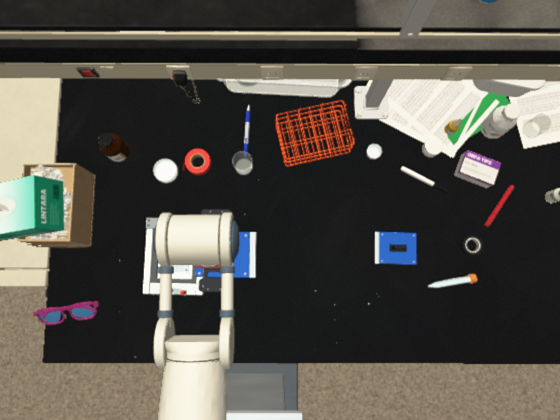

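Held level, with the tongue toward -y. Now lower onto the wall in steps.

Request:
apply_moves --targets '[[[0,0,0.2],0,-1],[[0,0,0.18],0,-1],[[0,0,0.04],0,-1],[[0,0,0.02],0,-1],[[0,0,0],0,-1]]'

```text
clock: 7.32
ee_pos: [540.6, 38.9, 48.2]
tool_rot: [179.9, -0.0, 89.5]
contact_force: [0.2, 0.6, -2.9]
gripper_width: 0.136
```

Request:
apply_moves --targets '[[[0,0,0.02],0,-1],[[0,0,0.02],0,-1],[[0,0,0.02],0,-1],[[0,0,0.02],0,-1],[[0,0,0],0,-1]]'

```text
clock: 7.95
ee_pos: [541.2, 37.6, 40.2]
tool_rot: [179.8, 0.2, 89.4]
contact_force: [-1.8, -6.0, 6.2]
gripper_width: 0.137
```

Request:
apply_moves --targets '[[[0,0,0.02],0,-1],[[0,0,0.01],0,-1],[[0,0,0],0,-1],[[0,0,0],0,-1]]'

```text
clock: 8.45
ee_pos: [541.3, 37.1, 36.8]
tool_rot: [179.8, 0.2, 89.4]
contact_force: [-2.0, -7.7, 7.7]
gripper_width: 0.136
```

Run:
```python
from h import *
s=snap('side','s5'); c=snap('wrist','w5'); o=observe(); print(o['ee_pos'],o['contact_force'])
im=cv2.resize(s['img'][190:290,250:400],None,fx=5,fy=5,interpolation=cv2.INTER_CUBIC); cv2.imwrite('pics/z_s5.png',im[:,:,::-1])
```

```text
[541.34035177  37.14182378  36.78919311] [-1.83560077 -7.18736466  7.85488614]
```

View pics/z_s5.png

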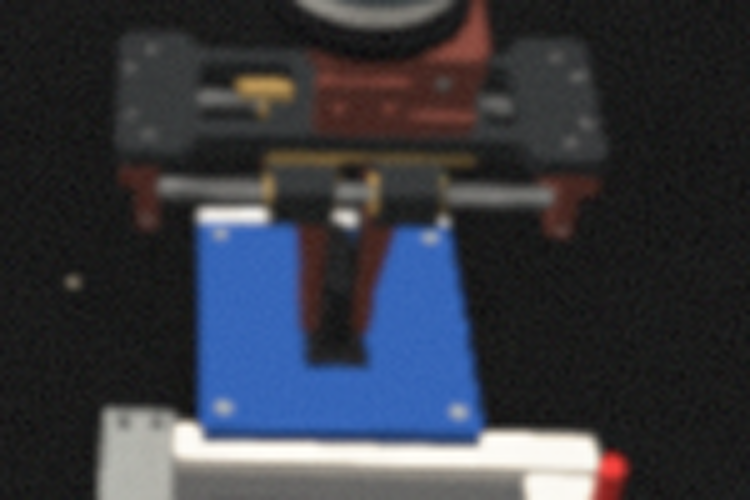

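View pics/w5.png

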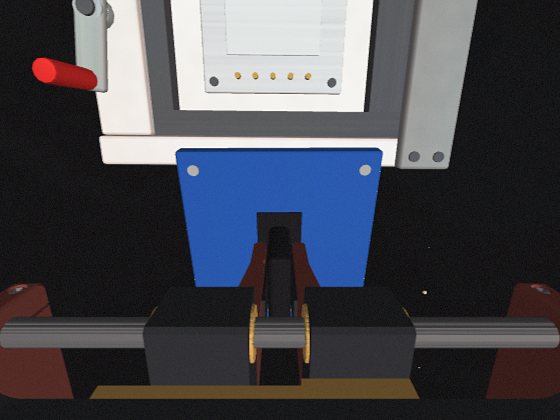

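Measure the tilt from the panel's depth.

```bash
cat >> h.py <<'E'
def panel(c):
    P=cloud(c); hsv=cv2.cvtColor(c['img'],cv2.COLOR_RGB2HSV); m=cv2.inRange(hsv,(105,120,40),(125,255,255))
    k,l,st,ce=cv2.connectedComponentsWithStats(m); i=1+np.argmax(st[1:,4]); m=cv2.erode((l==i).astype(np.uint8),np.ones((5,5)))>0
    Q=P[m]
    for _ in range(6):
        A=np.c_[Q[:,:2],np.ones(len(Q))]; s=np.linalg.lstsq(A,Q[:,2],rcond=None)[0]; r=Q[:,2]-A@s; Q=Q[abs(r)<max(2*r.std(),.5)]
    n=np.array([-s[0],-s[1],1]); n/=np.linalg.norm(n)
    return s,n,np.degrees(np.arccos(n[2])),len(Q),Q.mean(0)
E
python3 - <<'E'
from h import *
for f in ('side0','s4','s5','w2','w5'): 
    if f=='side0': continue
    print(f,panel(load(f)))
E
```

```text
s4 (array([-2.37820745e-03, -2.54189206e-03,  9.55868005e+01]), array([0.00237819, 0.00254188, 0.99999394]), np.float64(0.19944353910231327), 1514, array([541.08782194,  52.97900898,  94.1642245 ]))
s5 (array([4.15637466e-03, 1.50911401e-01, 2.44161899e+01]), array([-0.0041098, -0.1492205,  0.9887954]), np.float64(8.585034874889079), 1104, array([543.10442383,  51.28865283,  34.40849526]))
w2 (array([0., 0., 0.]), array([-0., -0.,  1.]), np.float64(0.0), 0, array([nan, nan, nan]))
w5 (array([5.05897744e-03, 1.48630819e-01, 2.39996567e+01]), array([-0.00500394, -0.14701398,  0.98912176]), np.float64(8.458853122362473), 17269, array([541.93193531,  67.15089327,  36.72153515]))
  ret = _var(a, axis=axis, dtype=dtype, out=out, ddof=ddof,
  arrmean = um.true_divide(arrmean, div, out=arrmean,
  ret = ret.dtype.type(ret / rcount)
h.py:24: RuntimeWarning: Mean of empty slice.
  return s,n,np.degrees(np.arccos(n[2])),len(Q),Q.mean(0)
  ret = um.true_divide(
```

Tilt is 8.5°, tongue down. Lift, turn to the reader's heading, and move above the pre-insertion point.

Run:
```python
from plan import *
rows([541.3,37.1,36.8],89.4,[(541,37,105,89.4),(529,167.2,105,178.9)],step=40,jaw=-1)
```

```text
[[[0.0, -0.001, -0.284], 0.0, -1], [[-0.001, -0.001, -0.284], 0.0, -1], [[0.108, -0.011, 0.0], -0.099, -1], [[0.109, 0.006, 0.0], -0.099, -1], [[0.107, 0.022, 0.0], -0.1, -1], [[0.102, 0.039, 0.0], -0.099, -1], [[0.094, 0.054, 0.0], -0.1, -1], [[0.085, 0.068, 0.0], -0.099, -1], [[0.073, 0.081, 0.0], -0.1, -1], [[0.06, 0.091, 0.0], -0.099, -1], [[0.045, 0.1, 0.0], -0.1, -1], [[0.029, 0.105, 0.0], -0.099, -1]]
end [528.96 167.23 104.96] 178.86 12
```

Request:
apply_moves --targets '[[[0.0,-0.001,-0.284],0.0,-1],[[-0.001,-0.001,-0.284],0.0,-1],[[0.108,-0.011,0.0],-0.099,-1],[[0.109,0.006,0.0],-0.099,-1],[[0.107,0.022,0.0],-0.1,-1],[[0.102,0.039,0.0],-0.099,-1],[[0.094,0.054,0.0],-0.1,-1],[[0.085,0.068,0.0],-0.099,-1],[[0.073,0.081,0.0],-0.1,-1],[[0.06,0.091,0.0],-0.099,-1],[[0.045,0.1,0.0],-0.1,-1],[[0.029,0.105,0.0],-0.099,-1]]'

```text
clock: 10.05
ee_pos: [527.5, 169.8, 102.4]
tool_rot: [180.0, 0.0, 179.2]
contact_force: [0.4, -0.1, -1.9]
gripper_width: 0.133
```

Request:
apply_moves --targets '[[[0,0,0],0,-1],[[0,0,0],0,-1]]'

```text
clock: 10.3
ee_pos: [527.6, 169.0, 102.3]
tool_rot: [-180.0, 0.0, 178.8]
contact_force: [0.7, -0.7, -1.0]
gripper_width: 0.136
```

Run:
```python
from h import *
s=snap('side','s6'); c=snap('wrist','w6'); o=observe(); print(o['clock'],o['ee_pos'],o['tool_rot'],o['contact_force'])
print(panel(s)); print(panel(c))
im=cv2.resize(s['img'][215:365,245:395],None,fx=4,fy=4,interpolation=cv2.INTER_CUBIC); cv2.imwrite('pics/z_s6.png',im[:,:,::-1])
```

```text
10.4 [527.64789042 168.79865399 102.29296297] [-1.79988311e+02  4.69476061e-03  1.78806107e+02] [ 0.90921012 -0.20982164 -2.78487488]
(array([-1.51220666e-01,  3.45487173e-03,  1.76862116e+02]), array([ 0.14951986, -0.00341601,  0.98875282]), np.float64(8.6013637250567), 1362, array([542.798027  , 188.35889065,  95.43170672]))
(array([-1.03476485e+00,  2.64986523e+00, -6.94244582e-04]), array([ 0.3431622 , -0.87878282,  0.33163302]), np.float64(70.6320766001218), 2, array([464.18572441, 221.14069522, 105.66927485]))
```

View pics/z_s6.png

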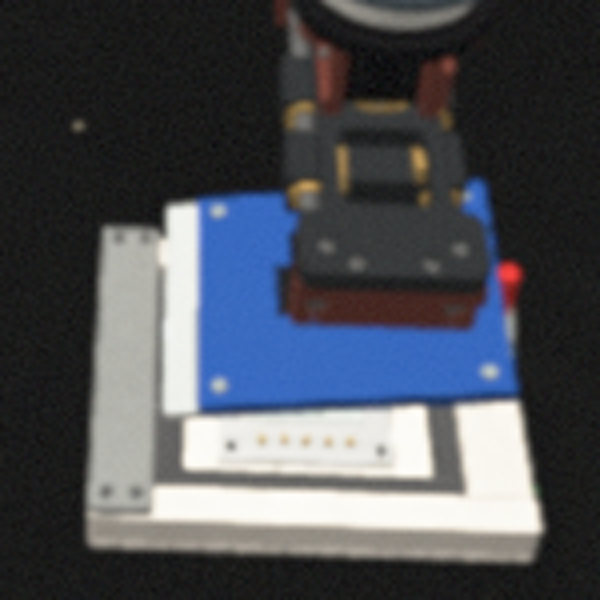

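View pics/w6.png

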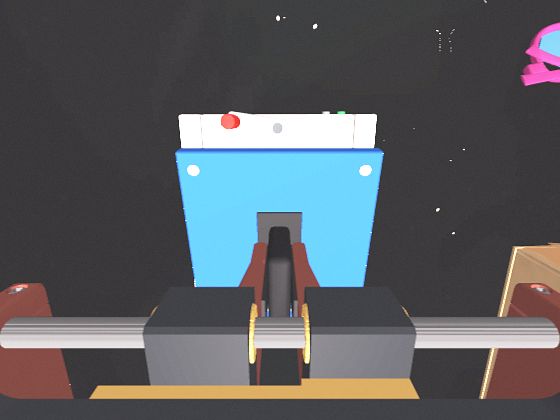

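Run:
```python
from h import *
c=load('w6'); s=load('s6')
im=cv2.resize(c['img'][100:300,170:390],None,fx=3.5,fy=3.5,interpolation=cv2.INTER_CUBIC); cv2.imwrite('pics/z_w6.png',im[:,:,::-1])
a=np.radians(-1.1)
# cover corners
g=lambda cc,u,v,h: onplane(cc,u,v,h).round(1)
print('cover front',g(c,177,152,107.2),g(c,382,152,107.2))
f=lambda u,v:(u/4+245-.4,v/4+215-.4)
# side view: tongue tip corners near z=121.3-39.4=81.9 (top)
print('tip',g(s,*f(167,203),82),g(s,*f(163,413),82))
print('side lip edge corners', g(s,*f(150,512),38),'back',g(s,*f(87,513),38), 'front wall top', g(s,*f(543,530),30))
print('pivot',g(c,277.5,128,38),'pin top',g(c,230,121.5,68))
```

```text
cover front [462.8 116.8 107.2] [465.1 224.1 107.2]
tip [603.7 110.3  82. ] [605.5 221.6  82. ]
side lip edge corners [610.3 241.9  38. ] back [637.  242.8  38. ] front wall top [443.3 242.6  30. ]
pivot [453.5 169.3  38. ] pin top [448.2 139.4  68. ]
```

View pics/z_w6.png

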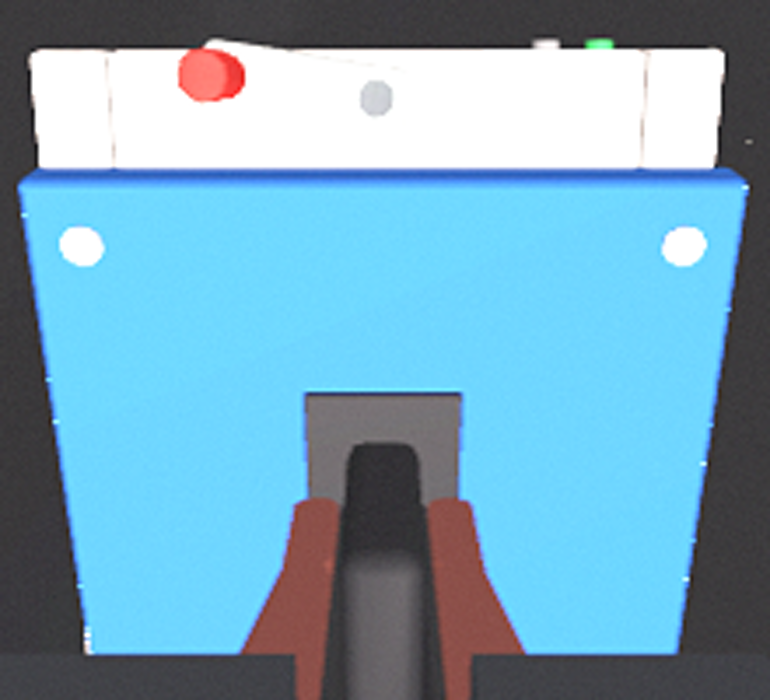

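Lateral alignment is within about 1 mm, and the tip is 4 to 7 mm short of the lip edge. Lower vertically.

Request:
apply_moves --targets '[[[0,-0.004,0.2],0,-1],[[0,0,0.18],0,-1],[[0,0,0.03],0,-1],[[0,0,0],0,-1],[[0,0,0],0,-1]]'

```text
clock: 11.02
ee_pos: [528.3, 168.9, 54.5]
tool_rot: [180.0, 0.1, 178.9]
contact_force: [-0.6, 0.1, -2.7]
gripper_width: 0.131
```

Run:
```python
from h import *
s=snap('side','s7'); o=observe(); print(o['clock'],o['ee_pos'],o['tool_rot'],o['contact_force'])
print(panel(s))
im=cv2.resize(s['img'][225:365,255:395],None,fx=4.2,fy=4.2,interpolation=cv2.INTER_CUBIC); cv2.imwrite('pics/z_s7.png',im[:,:,::-1])
```

```text
11.075 [528.22180882 168.91917701  54.36800672] [1.79970980e+02 1.09866629e-01 1.78926919e+02] [-0.41003505 -0.29014932 -1.75186224]
(array([-1.46833408e-01,  2.00750904e-03,  1.27057623e+02]), array([ 0.1452754 , -0.00198621,  0.98938926]), np.float64(8.354013425607985), 1134, array([547.58874076, 188.69406827,  47.02760666]))
```

View pics/z_s7.png

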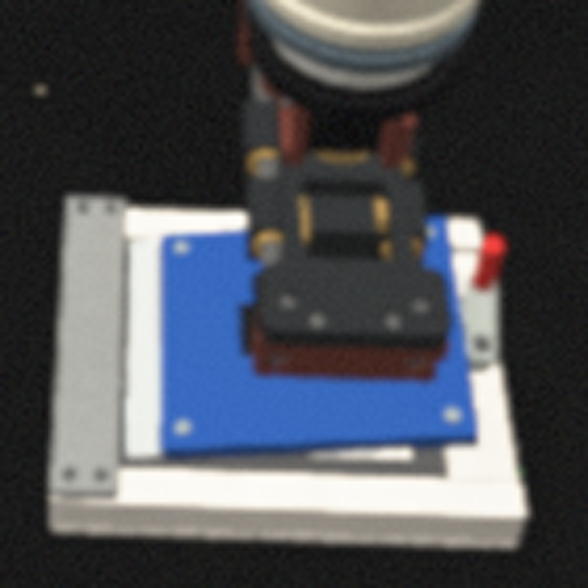

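Request:
apply_moves --targets '[[[0,-0.005,0.03],0,-1],[[0,0,0.025],0,-1],[[0,0,0],0,-1],[[0,0,0],0,-1]]'

```text
clock: 11.58
ee_pos: [527.5, 168.2, 46.5]
tool_rot: [-180.0, 0.0, 178.9]
contact_force: [-0.2, 0.9, -1.1]
gripper_width: 0.134
```

Run:
```python
from h import *
s=snap('side','s8'); o=observe(); print(o['clock'],o['ee_pos'],o['tool_rot'],o['contact_force'])
print(panel(s))
im=cv2.resize(s['img'][225:365,255:395],None,fx=4.2,fy=4.2,interpolation=cv2.INTER_CUBIC); cv2.imwrite('pics/z_s8.png',im[:,:,::-1])
```

```text
11.625 [527.52307945 168.22613032  46.43347575] [-1.79998944e+02 -2.47369328e-03  1.78942621e+02] [ 0.35108283 -0.01437247 -2.15255978]
(array([-1.49856780e-01,  2.26459406e-03,  1.20565233e+02]), array([ 0.14820156, -0.00223958,  0.98895464]), np.float64(8.523698911844459), 1169, array([546.79491453, 188.70449974,  39.04706287]))
```

View pics/z_s8.png

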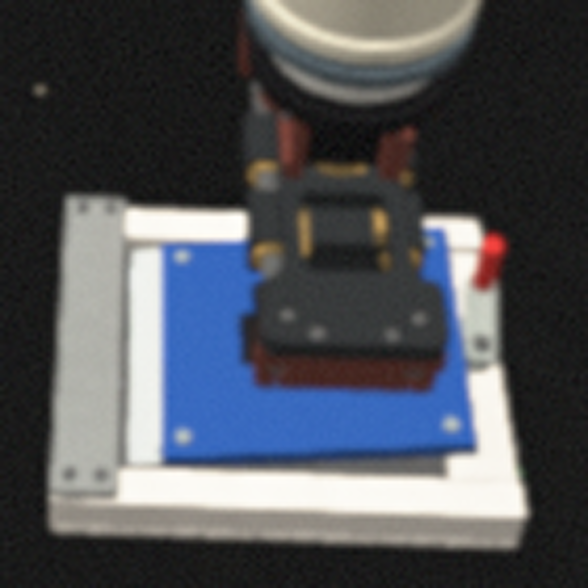

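Tip underside is at about 20.5 mm with no contact. Advance into the groove.

Request:
apply_moves --targets '[[[-0.025,0,0],0,-1],[[-0.025,0,0],0,-1],[[-0.025,0,0],0,-1],[[-0.015,0,0],0,-1],[[0,0,0],0,-1]]'

```text
clock: 12.25
ee_pos: [538.5, 168.0, 46.4]
tool_rot: [-180.0, 0.0, 178.9]
contact_force: [0.6, -0.4, -0.7]
gripper_width: 0.135
```

Run:
```python
from h import *
s=snap('side','s9'); o=observe(); print(o['clock'],o['ee_pos'],o['tool_rot'],o['contact_force'])
print(panel(s))
im=cv2.resize(s['img'][225:365,255:395],None,fx=4.2,fy=4.2,interpolation=cv2.INTER_CUBIC); cv2.imwrite('pics/z_s9.png',im[:,:,::-1])
```

```text
12.3 [538.42603108 168.01106923  46.43364753] [-1.79999246e+02  3.24650557e-03  1.78940587e+02] [ 0.60642604 -0.5817766  -1.52907762]
(array([-1.48432359e-01,  6.22630360e-03,  1.20651842e+02]), array([ 0.14682096, -0.00615871,  0.98914391]), np.float64(8.450220163781374), 1142, array([555.90270594, 189.33363044,  39.31675215]))
```

View pics/z_s9.png

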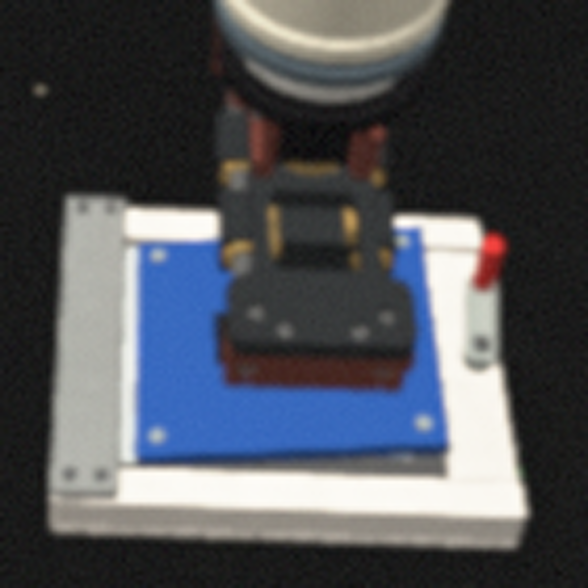

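No contact forces, and the tongue is well under the lip, with about 5 mm still visible. A bit further.

Request:
apply_moves --targets '[[[-0.015,0,0],0,-1],[[-0.01,0,0],0,-1],[[0,0,0],0,-1]]'

```text
clock: 12.68
ee_pos: [541.4, 167.9, 46.5]
tool_rot: [-180.0, 0.0, 178.9]
contact_force: [0.2, -0.3, -2.4]
gripper_width: 0.137
```

Run:
```python
from h import *
s=snap('side','s10'); o=observe(); print(o['clock'],o['ee_pos'],o['tool_rot'],o['contact_force'])
print(panel(s))
im=cv2.resize(s['img'][225:365,255:395],None,fx=4.2,fy=4.2,interpolation=cv2.INTER_CUBIC); cv2.imwrite('pics/z_s10.png',im[:,:,::-1])
```

```text
12.725 [541.3733775  167.95247672  46.4671754 ] [-1.79998867e+02  2.99386736e-03  1.78942068e+02] [ 0.26565105  0.33674768 -1.32898589]
(array([-1.48935540e-01,  4.27495102e-03,  1.21728551e+02]), array([ 0.14730938, -0.00422827,  0.98908143]), np.float64(8.474547530394245), 1094, array([558.89326608, 189.44273228,  39.30243402]))
```

View pics/z_s10.png

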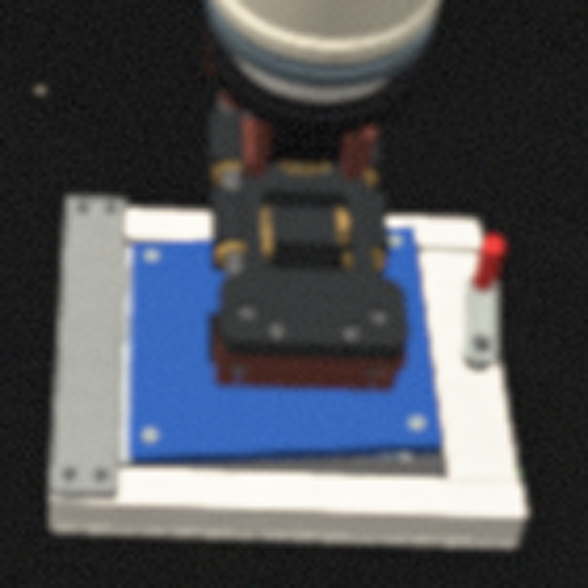

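Tip at about 79 mm in reader x. Now lower, retreating about 5 mm as the cover rotates about the tongue.

Request:
apply_moves --targets '[[[0.01,0,0.02],0,-1],[[0.01,0,0.02],0,-1],[[0.01,0,0.02],0,-1],[[0,0,0],0,-1]]'

```text
clock: 13.22
ee_pos: [538.1, 168.0, 40.3]
tool_rot: [180.0, 0.1, 178.9]
contact_force: [-2.7, -1.0, 5.3]
gripper_width: 0.136
```

Run:
```python
from h import *
s=snap('side','s11'); o=observe(); print(o['clock'],o['ee_pos'],o['tool_rot'],o['contact_force'])
print(panel(s))
```

```text
13.275 [538.09312564 168.06540308  40.30059072] [1.79990376e+02 8.35290929e-02 1.78943965e+02] [-3.91439878 -0.46183527  5.25872815]
(array([-7.31390888e-02,  1.60392567e-03,  7.52189443e+01]), array([ 0.07294415, -0.00159965,  0.99733474]), np.float64(4.184114941787272), 1119, array([558.08011254, 188.4735629 ,  34.70075082]))
```

Request:
apply_moves --targets '[[[0.01,0,0.02],0,-1],[[0.01,0,0.02],0,-1],[[0.003,0,0.01],0,-1],[[0,0,0],0,-1]]'

```text
clock: 13.78
ee_pos: [535.3, 168.1, 34.3]
tool_rot: [180.0, 0.1, 178.9]
contact_force: [-2.9, -2.0, 7.4]
gripper_width: 0.136
```

Run:
```python
from h import *
s=snap('side','s12'); c=snap('wrist','w12'); o=observe(); print(o['clock'],o['ee_pos'],o['tool_rot'],o['contact_force'])
print(panel(s))
im=cv2.resize(s['img'][225:365,255:395],None,fx=4.2,fy=4.2,interpolation=cv2.INTER_CUBIC); cv2.imwrite('pics/z_s12.png',im[:,:,::-1])
```

```text
13.875 [535.31797843 168.07059094  34.28056155] [1.79992176e+02 6.19582748e-02 1.78940972e+02] [-2.89793856 -1.55957405  8.0168447 ]
(array([-8.22737583e-04,  1.89917495e-03,  3.03914392e+01]), array([ 8.22735821e-04, -1.89917088e-03,  9.99997858e-01]), np.float64(0.11858635246109217), 1051, array([558.74269864, 185.65315641,  30.28900779]))
```

View pics/z_s12.png

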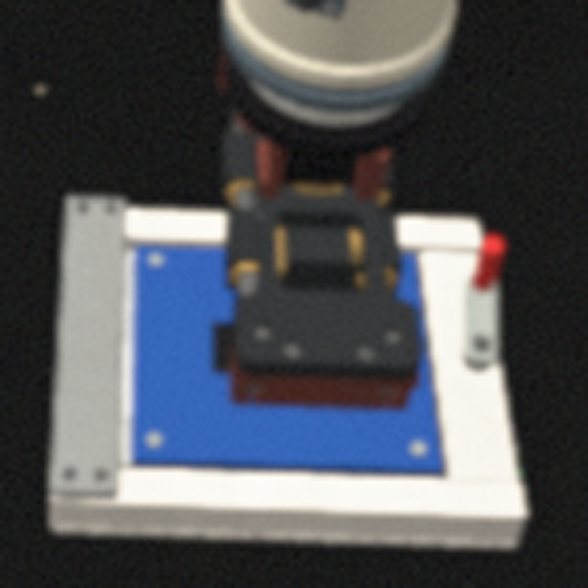

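View pics/w12.png

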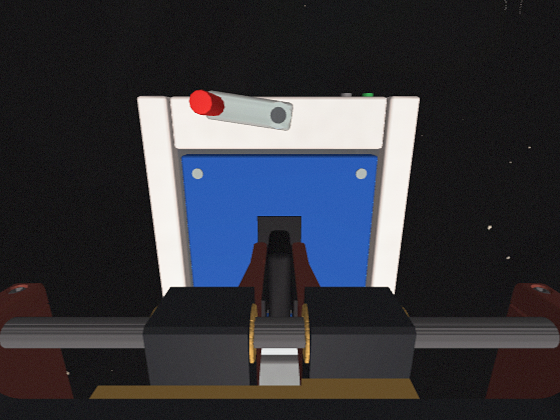

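Panel is flat (0.1°), with its top at z 30.3 and about 3 mm gap at the front rail, so the tip is at about 78.7. Release and lift.

Request:
apply_moves --targets '[[[0,0,0],0,-0.4],[[0,0,0],0,-0.3],[[0,0,0],0,-0.3],[[0,0,-0.1],0,-0.3],[[0,0,-0.3],0,-0.3],[[0,0,-0.4],0,-0.3],[[0.2,0,-0.2],0,-0.3],[[0.3,0,0],0,-0.3],[[0,0,0],0,-0.3]]'

```text
clock: 15.0
ee_pos: [474.1, 169.5, 154.9]
tool_rot: [180.0, 0.1, 179.0]
contact_force: [0.3, -0.9, 1.3]
gripper_width: 0.348
```

Run:
```python
from h import *
s=snap('side','s13'); c=snap('wrist','w13'); o=observe(); print(o['clock'],o['ee_pos'],o['tool_rot'],o['contact_force'],o['gripper_width'])
print(panel(s)); print(panel(c))
im=cv2.resize(s['img'][225:365,255:395],None,fx=4.2,fy=4.2,interpolation=cv2.INTER_CUBIC); cv2.imwrite('pics/z_s13.png',im[:,:,::-1])
```

```text
15.1 [475.35733693 169.25960762 154.00899521] [1.79981210e+02 8.90679161e-02 1.78955963e+02] [-0.25010537 -0.22474196  0.01422866] 0.34443920158257124
(array([-1.82007058e-04,  6.33241608e-04,  3.03917195e+01]), array([ 1.82007018e-04, -6.33241471e-04,  9.99999783e-01]), np.float64(0.037750979017296446), 1950, array([538.71056264, 174.99773153,  30.40874439]))
(array([0., 0., 0.]), array([-0., -0.,  1.]), np.float64(0.0), 0, array([nan, nan, nan]))
  ret = _var(a, axis=axis, dtype=dtype, out=out, ddof=ddof,
  arrmean = um.true_divide(arrmean, div, out=arrmean,
  ret = ret.dtype.type(ret / rcount)
h.py:24: RuntimeWarning: Mean of empty slice.
  return s,n,np.degrees(np.arccos(n[2])),len(Q),Q.mean(0)
  ret = um.true_divide(
```

View pics/z_s13.png

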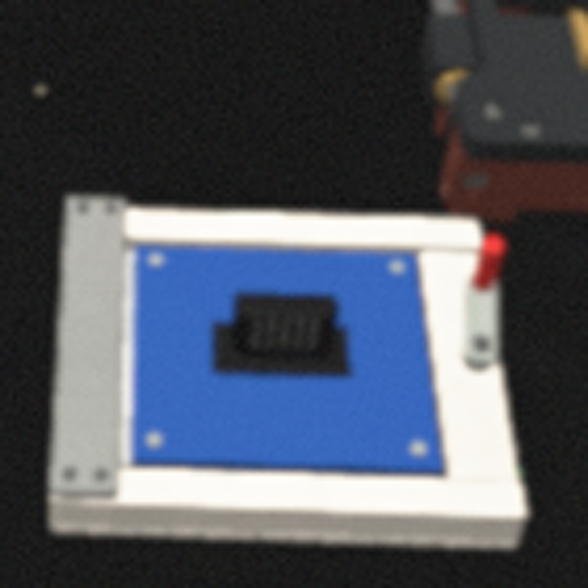

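View pics/w13.png

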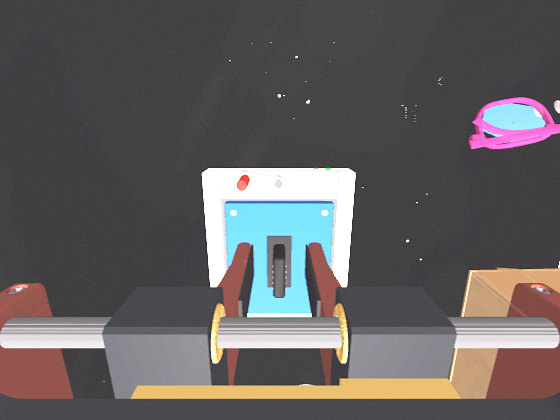

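Cover released and flat (0.04°, top z 30.4). Next, go above the pin with the jaws along its tangent.

Run:
```python
from plan import *
rows([475.4,169.3,154],178.95,[(447.8,138,110,79)],step=40,jaw=-0.3)
```

```text
[[[0.02, -0.024, 0.033], 0.101, -0.3], [[0.016, -0.027, 0.033], 0.101, -0.3], [[0.012, -0.029, 0.033], 0.101, -0.3], [[0.007, -0.031, 0.033], 0.101, -0.3], [[0.002, -0.032, 0.034], 0.101, -0.3], [[-0.003, -0.032, 0.033], 0.101, -0.3], [[-0.008, -0.031, 0.034], 0.101, -0.3], [[-0.012, -0.029, 0.033], 0.101, -0.3], [[-0.017, -0.027, 0.034], 0.101, -0.3], [[-0.02, -0.024, 0.033], 0.101, -0.3], [[-0.024, -0.02, 0.034], 0.101, -0.3]]
end [447.76 138.03 109.96] 78.96 11
```

Request:
apply_moves --targets '[[[0.02,-0.024,0.033],0.101,-0.3],[[0.016,-0.027,0.033],0.101,-0.3],[[0.012,-0.029,0.033],0.101,-0.3],[[0.007,-0.031,0.033],0.101,-0.3],[[0.002,-0.032,0.034],0.101,-0.3],[[-0.003,-0.032,0.033],0.101,-0.3],[[-0.008,-0.031,0.034],0.101,-0.3],[[-0.012,-0.029,0.033],0.101,-0.3],[[-0.017,-0.027,0.034],0.101,-0.3],[[-0.02,-0.024,0.033],0.101,-0.3],[[-0.024,-0.02,0.034],0.101,-0.3],[[0,0,0],0,-0.3]]'

```text
clock: 16.6
ee_pos: [447.7, 137.6, 108.7]
tool_rot: [-179.9, 0.0, 79.0]
contact_force: [0.1, -0.6, 0.2]
gripper_width: 0.351
```

Run:
```python
from h import *
s=snap('side','s14'); c=snap('wrist','w14'); o=observe(); print(o['clock'],o['ee_pos'],o['tool_rot'],o['contact_force'],o['gripper_width'])
im=cv2.resize(s['img'][225:365,255:395],None,fx=4.2,fy=4.2,interpolation=cv2.INTER_CUBIC); cv2.imwrite('pics/z_s14.png',im[:,:,::-1])
```

```text
16.7 [447.81837099 137.88461106 109.21641823] [-1.79986648e+02  5.10115497e-03  7.91217750e+01] [-0.31974222 -0.80477625 -0.71532029] 0.3489244340324195
```

View pics/z_s14.png

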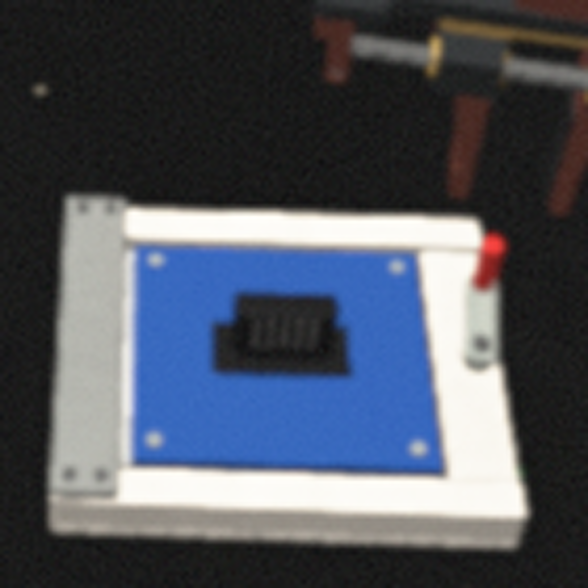

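View pics/w14.png

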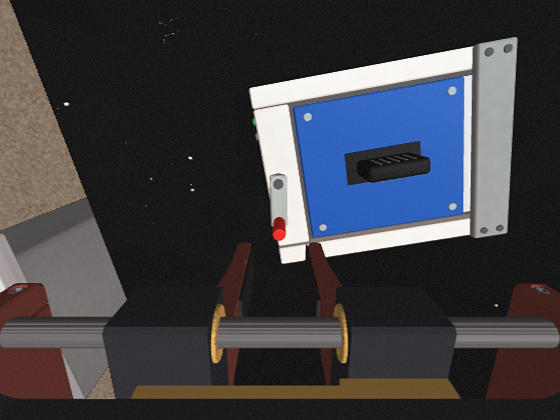

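Run:
```python
from h import *
c=load('w14'); print('pin top',onplane(c,279,234.5,68),'pivot',onplane(c,278,184,38))
```

```text
pin top [448.14478438 137.52259633  68.        ] pivot [453.34135412 168.60272004  38.        ]
```

Request:
apply_moves --targets '[[[0,0,0.25],0,-0.3],[[0,0,0.24],0,-0.3],[[0,0,0.04],0,-0.3],[[0,0,0],0,-0.65],[[0,0,0],0,-0.65],[[0,0,0],0,-0.65]]'

```text
clock: 17.45
ee_pos: [448.0, 138.1, 46.8]
tool_rot: [179.9, -0.0, 79.0]
contact_force: [-0.2, 0.9, 0.1]
gripper_width: 0.178
```

Run:
```python
from h import *
s=snap('side','s15'); o=observe(); print(o['clock'],o['ee_pos'],o['tool_rot'],o['contact_force'],o['gripper_width'])
im=cv2.resize(s['img'][225:365,300:440],None,fx=4.2,fy=4.2,interpolation=cv2.INTER_CUBIC); cv2.imwrite('pics/z_s15.png',im[:,:,::-1])
```

```text
17.5 [447.88582183 138.04730111  46.62883492] [ 1.79913292e+02 -3.69064619e-02  7.89652997e+01] [-0.8038085   0.49328868 -0.17867001] 0.1754493500540013
```

View pics/z_s15.png

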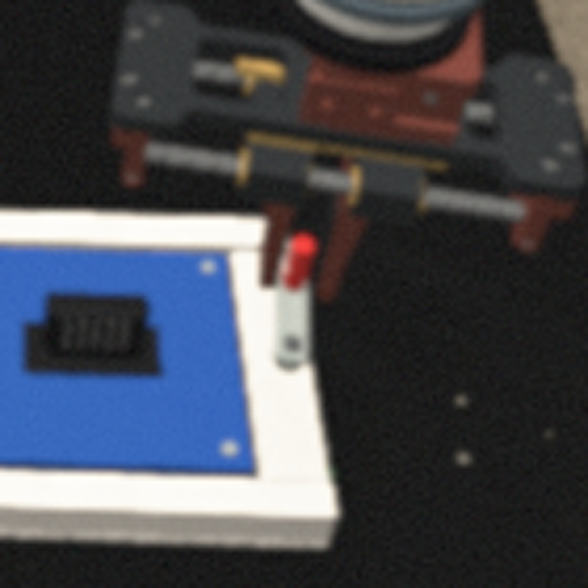

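Pin is between the fingers. Swing it along the arc.

Run:
```python
from plan import *
w=[]
for ph in list(np.arange(-2,97,9))+[96.5]:
    a=np.radians(ph); w.append((453.7+32*np.sin(a),169-32*np.cos(a),46.6,90+ph))
rows([447.8,138,46.6],79,w,step=40,turn=9.9,jaw=-0.65)
```

```text
[[[0.0, 0.041, 0.0], -0.1, -0.65], [[0.003, 0.041, 0.0], -0.1, -0.65], [[0.003, 0.042, 0.0], -0.1, -0.65], [[0.003, 0.042, 0.0], -0.1, -0.65], [[0.004, 0.042, 0.0], -0.1, -0.65], [[0.003, 0.041, 0.0], -0.1, -0.65], [[0.003, 0.042, 0.0], -0.1, -0.65], [[0.004, 0.042, 0.0], -0.1, -0.65], [[0.003, 0.041, 0.0], -0.1, -0.65], [[0.003, 0.042, 0.0], -0.1, -0.65], [[0.003, 0.042, 0.0], -0.1, -0.65], [[0.003, 0.039, 0.0], -0.094, -0.65]]
end [485.54 172.58  46.6 ] 186.46 12
```

Request:
apply_moves --targets '[[[0.0,0.041,0.0],-0.1,-0.65],[[0.003,0.041,0.0],-0.1,-0.65],[[0.003,0.042,0.0],-0.1,-0.65],[[0.003,0.042,0.0],-0.1,-0.65],[[0.004,0.042,0.0],-0.1,-0.65],[[0.003,0.041,0.0],-0.1,-0.65],[[0.003,0.042,0.0],-0.1,-0.65],[[0.004,0.042,0.0],-0.1,-0.65],[[0.003,0.041,0.0],-0.1,-0.65],[[0.003,0.042,0.0],-0.1,-0.65]]'

```text
clock: 18.75
ee_pos: [484.8, 162.7, 46.0]
tool_rot: [-180.0, 0.0, 169.2]
contact_force: [-1.7, 0.5, 0.2]
gripper_width: 0.173
```

Run:
```python
from h import *
s=snap('side','s16'); o=observe(); print(o['clock'],o['ee_pos'],o['tool_rot'],o['contact_force'],o['gripper_width'])
im=cv2.resize(s['img'][225:365,255:395],None,fx=4.2,fy=4.2,interpolation=cv2.INTER_CUBIC); cv2.imwrite('pics/z_s16.png',im[:,:,::-1])
```

```text
18.8 [484.91058636 163.23376915  45.9839777 ] [1.79989207e+02 1.76973523e-02 1.69611166e+02] [ 0.62783424 -0.07486964  0.32441635] 0.1771918095626363
```

View pics/z_s16.png

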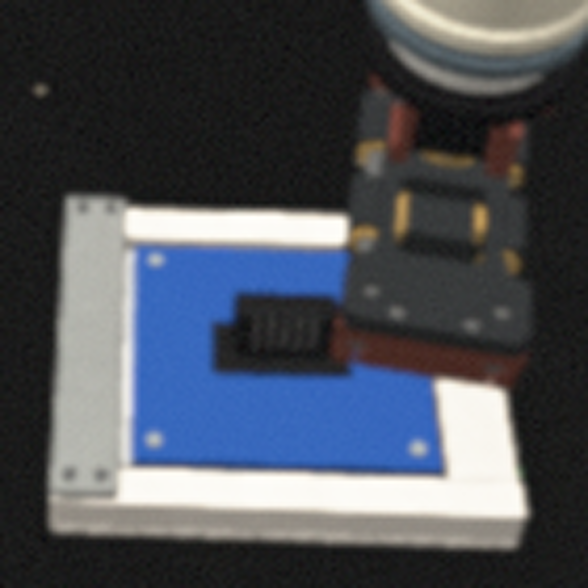

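Request:
apply_moves --targets '[[[0.003,0.042,0.0],-0.1,-0.65],[[0.003,0.039,0.0],-0.05,-0.65],[[0,0.02,0],0,-0.65],[[0,0,0],0,-0.65],[[0,0,0],0,-0.65]]'

```text
clock: 19.42
ee_pos: [485.5, 171.7, 45.9]
tool_rot: [-179.7, 0.0, -177.8]
contact_force: [-0.6, -11.5, 0.4]
gripper_width: 0.179
```

Run:
```python
from h import *
c=snap('wrist','w17'); o=observe(); print(o['clock'],o['ee_pos'],o['tool_rot'],o['contact_force'],o['gripper_width'])
```

```text
19.475 [485.50722838 171.72205165  45.94902729] [-1.79665508e+02  2.75824722e-02 -1.77785673e+02] [  0.39342779 -10.88013659   1.255092  ] 0.17939116158263468
```

View pics/w17.png

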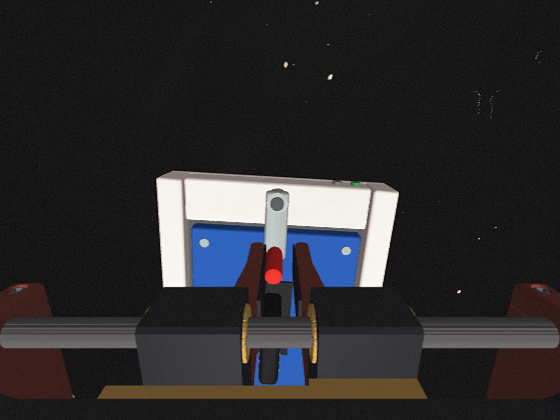

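The catch is against its stop (-11 N side force). Back off, open, lift away.

Request:
apply_moves --targets '[[[0,-0.035,0],0,-0.4],[[0,0,0],0,-0.3],[[0,0,0],0,-0.3],[[0,0,-0.15],0,-0.3],[[0,0,-0.35],0,-0.3],[[0,0,-0.4],0,-0.3],[[0.2,0,-0.3],0,-0.3],[[0.3,0,0],0,-0.3],[[0,0,0],0,-0.3]]'

```text
clock: 20.6
ee_pos: [424.5, 168.5, 192.1]
tool_rot: [179.9, 0.2, -177.5]
contact_force: [0.5, -0.8, 1.0]
gripper_width: 0.351
```

Run:
```python
from h import *
s=snap('side','s18'); c=snap('wrist','w18'); t=snap('top','t18'); o=observe(); print(o['clock'],o['ee_pos'],o['contact_force'],o['gripper_width'])
print(panel(s))
im=cv2.resize(s['img'][225:365,255:395],None,fx=4.2,fy=4.2,interpolation=cv2.INTER_CUBIC); cv2.imwrite('pics/z_s18.png',im[:,:,::-1])
for f in('side0','s18'):
    P=cloud(load(f)); print(f,'petri',P[325,197].round(1),'beaker',P[232,204].round(1))
a=load('side0')['img'].astype(int);b=s['img'].astype(int); print('diff petri/beaker',abs(a-b)[300:345,175:220].mean(),abs(a-b)[218:255,185:220].mean())
```

```text
20.75 [425.66961967 168.20824175 190.02711736] [-0.08480605  0.21137567  0.47768193] 0.353067600600498
(array([-5.12058086e-04,  4.97781187e-04,  3.05909977e+01]), array([ 5.12057956e-04, -4.97781060e-04,  9.99999745e-01]), np.float64(0.040916946460857105), 1769, array([541.44708854, 175.99277125,  30.40398445]))
side0 petri [761.4 207.7  32.2] beaker [784.3 -25.8  26.8]
s18 petri [762.2 205.6  28.7] beaker [784.2 -25.4  27.2]
diff petri/beaker 1.6729218106995885 2.14002574002574
```

View pics/z_s18.png

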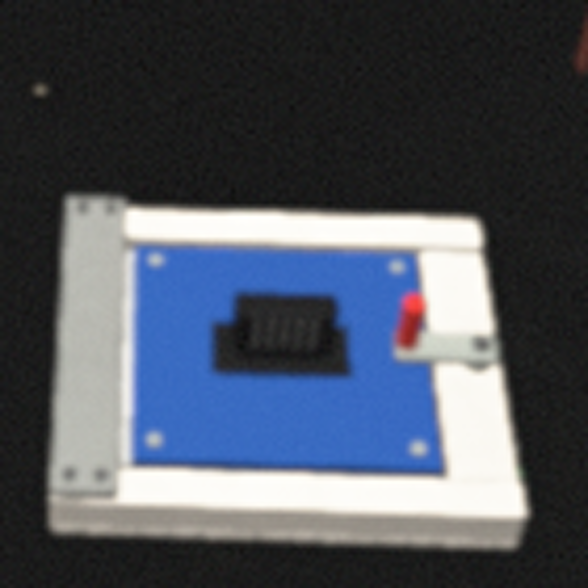

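View pics/w18.png

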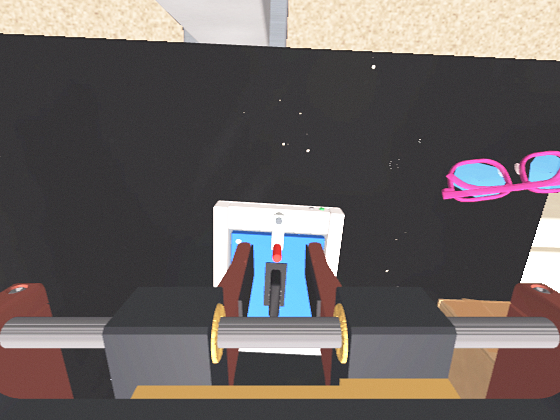

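Run:
```python
from h import *
s=load('s18'); f=lambda u,v:(u/4.2+255-.4,v/4.2+225-.4); g=lambda u,v,h: onplane(s,*f(u,v),h).round(1)
print('lip edge',g(127,248,38),g(118,466,38),'panel back edge',g(134,250,30),g(133,465,30),'panel front',g(417,253,30),g(445,471,30),'rail inner', g(447,474,26))
c=load('w12'); q=lambda u,v,h: onplane(c,u,v,h).round(1)
print('w12 front edge',q(182,155,30),q(377,155,30),'rail inner top',q(176,149,26),q(383,149,26),'rail outer',q(140,98,30),q(418,98,30))
c=load('w18'); print('pivot',onplane(c,279,218,38),'pin',onplane(c,277,254,68))
```

```text
lip edge [605.8 119.3  38. ] [609.4 228.7  38. ] panel back edge [602.5 114.4  30. ] [603.1 223.6  30. ] panel front [472.1 113.7  30. ] [474.3 223.9  30. ] rail inner [472.8 222.9  26. ]
w12 front edge [473.2 115.3  30. ] [475.3 223.7  30. ] rail inner top [470.2 111.   26. ] [472.4 228.1  26. ] rail outer [443.2  96.6  30. ] [445.9 242.9  30. ]
pivot [450.95504011 169.66660605  38.        ] pin [480.9722511  168.82313734  68.        ]
```

Run:
```python
from h import *
print(robot.finish_job())
```

```text
the job is handed in; nothing more can be done
None
```

The reader is closed, the catch is over the cover's front edge, and I handed the job in at about 21 s of the 51 s allowed. The hand-in gives no verdict.

**How it was done:** the arm cannot tilt its tool, so I tilted the larger cover inside the grip. I gripped it by its bar and pressed its front edge on the reader's side wall, which gave 8.5° tongue-down. I then slid the tongue under the lip and lowered the cover flat. After releasing it, I swung the catch to its stop by the red pin, let go and backed away.

**Last checks:**

| Check | Result | Required |
|---|---|---|
| Cover tilt | 0.04° | below 2° |
| Panel top height | 30.4 mm | 30 mm when flat |
| Tongue tip, reader x | 77.7 to 78.5 mm | 73.5 to 83 mm |
| Cover sideways offset | under 1 mm | within 12 mm |
| Catch angle | about 1.56 rad | above 1.4 rad |

- **Catch:** it pushed back with 11 N when it reached its stop.
- **Beaker and petri dishes:** they show no visible movement between the first and last side views.
- **Gripper:** it is clear of everything, with no contact force.

**Disagreements:** the top camera and the wrist camera put the reader 1 to 3 mm apart. Heights triangulated from those two came out 2 to 13 mm below the given ones (worst at the pin). I relied on the depth images and the wrist camera instead, and those agreed with the fit.

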